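# Find the glazed brake shoe by its drag

## Task

One of the four brake shoes on the sprung test plate is glazed and drags clearly less than the others, though all four look alike. Take each shoe in turn, press it down lightly so that the plate gives a few millimetres but never reaches its stop, and draw it along its lane from the near end to the far end while you feel the drag. Then put the glazed shoe in the grey scrap tray, leave the other three standing at the far end of their lanes, and do not disturb the things round about.

Things in the scene. Friction and masses are not known exactly. Their poses are not given: they have to be found in the camera images.
- drag_tester: fixed tester, 150 (x) x 200 (y) mm, 42 mm high: steel base with an aluminium plate riding on it on springs like a kitchen scale. Origin: centre of its underside; x runs along the lanes from near to far end, y to the left, z up. Four lanes 52 mm apart at y = 78, 26, -26, -78 mm. A shoe is at the far end when its middle is about 30 mm (10 to 60) beyond the origin in x
- lane_1 (a point): lane 1, the leftmost (+y): the middle of the underside of the shoe that stands there at the start (true to 1 mm across, 3 mm along, 0.03 rad), at x = -30 mm of the tester, 42 mm above the work surface; axes as the tester's. The shoes are shuffled: the glazed one may be in any lane
- lane_2 (a point): the same for lane 2. Every shoe is 64 mm long (x) and 16 mm wide (y): black rubber sole 12 mm wide in the lowest 9 mm, dark metal holder from 9 to 22 mm (grip it here, across its width), on its middle a nut 15 mm wide and a 6 mm stud up to 40 mm; 0.05 to 0.09 kg
- lane_3 (a point): the same for lane 3. Friction of the sole on the plate: about 0.22 for the glazed shoe, 0.88 to 1.0 for the others, all scaled together by 0.85 to 1.15 from run to run. The shoes' own poses are not reported; the rules call the glazed one shoe_c and the others shoe_a, shoe_b, shoe_d
- lane_4 (a point): the same for lane 4, the rightmost
- plate (a joint): how far the plate is pressed down (m): 0 at rest, 0.014 at its stop (0.0132 counts as at the stop). The plate stays level. It begins to yield when pressed with about 4 N and then gives 1 mm for each further 1.5 N; it stays down only while pressed. A dragged shoe that is halted while pressed sticks, so most of the drag still pulls on the tool
- plate_top (a point): centre of the plate's upper face (150 x 200 mm), going down with it
- scrap_tray: fixed open grey tray, 120 (x) x 100 (y) mm outside, 26 mm high, walls and floor 3 mm; origin at the centre of its underside. Between tester and tray, behind the straight way, stands a fixed dark green bottle 72 mm wide and 236 mm high at x 0.56, y 0.03 m; a fixed glass 93 mm high stands at x 0.34, y 0.04 m
- grease_tin: bystander: upright round tin, 73 mm wide, 92 mm high; origin at the centre of its underside
- oil_bottle: bystander: slim upright bottle with a spout, 45 mm wide, 165 mm high; origin at the centre of its underside
- brake_caliper: bystander: flat brake caliper, 74 x 52 x 14 mm; origin at the centre of its underside
- tape_roll: bystander: roll of black tape lying flat, 62 mm wide, 19 mm high; origin at the centre of its underside

How it is judged:
On the way, in this order (a step that is already met when the one before it is completed fails the run):
1. a shoe is drawn along the plate while it presses the plate down (value of joint plate above 0.0015 m and ((distance of shoe_a from where it was at the start of the episode above 0.012 m and contact force between shoe_a and plate above 2 N and contact force between the fingers and shoe_a above 0.5 N) or (distance of shoe_b from where it was at the start of the episode above 0.012 m and contact force between shoe_b and plate above 2 N and contact force between the fingers and shoe_b above 0.5 N) or (distance of shoe_c from where it was at the start of the episode above 0.012 m and contact force between shoe_c and plate above 2 N and contact force between the fingers and shoe_c above 0.5 N) or (distance of shoe_d from where it was at the start of the episode above 0.012 m and contact force between shoe_d and plate above 2 N and contact force between the fingers and shoe_d above 0.5 N))), for 0.1 s.
2. all four shoes stand on the plate at the far end of their lanes (x of shoe_a in the frame of drag_tester between 0.01 and 0.06 m and y of shoe_a in the frame of drag_tester between -0.1 and 0.1 m and angle between each of shoe_a, shoe_b, shoe_c, shoe_d's own z axis and vertical below 0.25 rad and z of each of shoe_a, shoe_b, shoe_c, shoe_d in the frame of drag_tester below 0.055 m and x of shoe_b in the frame of drag_tester between 0.01 and 0.06 m and y of shoe_b in the frame of drag_tester between -0.1 and 0.1 m and x of shoe_c in the frame of drag_tester between 0.01 and 0.06 m and y of shoe_c in the frame of drag_tester between -0.1 and 0.1 m and x of shoe_d in the frame of drag_tester between 0.01 and 0.06 m and y of shoe_d in the frame of drag_tester between -0.1 and 0.1 m), for 0.1 s.
At the end, for the whole second after the job is handed in: The glazed shoe lies at rest inside the scrap tray; the other three stand upright (within 0.2 rad) and at rest on the plate, their middles 10 to 60 mm beyond the tester's middle towards the far end (x of shoe_c in the frame of scrap_tray between -0.052 and 0.052 m and y of shoe_c in the frame of scrap_tray between -0.045 and 0.045 m and z of shoe_c in the frame of scrap_tray below 0.025 m and linear speed of each of shoe_c, shoe_a, shoe_b, shoe_d below 0.02 m/s and x of shoe_a in the frame of drag_tester between 0.01 and 0.06 m and y of shoe_a in the frame of drag_tester between -0.1 and 0.1 m and angle between each of shoe_a, shoe_b, shoe_d's own z axis and vertical below 0.2 rad and z of shoe_a in the frame of drag_tester between 0.03 and 0.055 m and x of shoe_b in the frame of drag_tester between 0.01 and 0.06 m and y of shoe_b in the frame of drag_tester between -0.1 and 0.1 m and z of shoe_b in the frame of drag_tester between 0.03 and 0.055 m and x of shoe_d in the frame of drag_tester between 0.01 and 0.06 m and y of shoe_d in the frame of drag_tester between -0.1 and 0.1 m and z of shoe_d in the frame of drag_tester between 0.03 and 0.055 m); the robot touches nothing.
It fails at once if the plate is pressed to its stop (value of joint plate above 0.0132 m).
It fails at once if a bystander is pushed more than 20 mm (distance of any of grease_tin, oil_bottle, brake_caliper, tape_roll from where it was at the start of the episode above 0.02 m).
It also fails if it takes over 72 s, if anything falls off the work surface, if the arm or the gripper's body presses on something with over 40 N, if the wrist force passes 120 N, or if a joint passes its speed limit or range.

## Robot

A 6-joint arm with a two-finger parallel gripper is mounted at the origin on a cart in front of the work surface, level with it; the furniture and walls round the work are solid. World frame = base frame: x ahead of the robot, y to its left, z up, the work surface at z = 0. Lengths are in m, angles in rad, forces in N, time in s.
With the tool pointing down it reaches from about 0.25 to 0.725 m from the base axis. Payload 4 kg.
Tool frame: the origin (TCP) lies on the centre line of the jaws, within the pads' length; the fingertips stand tip_reach ahead of it and the grasp point (between the pads) lies 5 mm behind it (tip_reach is the distance from the TCP to the fingertips, in m); z points along the fingers, y is the direction in which the jaws open and shut (so a half turn about z gives the same grasp; the last joint's range is limited). The gripper opens to 85 mm and grips with 20 to 120 N. Pads are 22 mm wide; open, the fingers measure 114 mm over their backs; the gripper's body (76 mm by 85 mm) begins 54 mm behind the grasp point. The pads swing forward as they close: fully open they stand 13 mm farther back than shut.
Start: joints at [-1.182, 0.241, 0.005, 1.335, 0, 1.571], TCP at [0.19, -0.463, 0.245] pointing down, gripper open.
Joint ranges: [-2.72, 2.72], [-1.05, 1.87], [-1.09, 1.28], [-1.99, 2.15], [-1.42, 1.44], [-3.14, 3.14]. Speed limits (rad/s): [2.79, 2.79, 3.14, 3.14, 3.14, 3.14].

## Interface

Orientations are given as a unit quaternion [x, y, z, w].
In Python, from workcell import * gives the robot as it stands.
- The arm moves only by the tool arm_command, never from a script. Its arguments are lists of equal length, an entry for each row: "translation": the shift along the tool's x, y, z in cm, a list of three; "turn": the turn about the tool's z in rad; "hand": the closure, from 0 (fully open) to 1 (shut). In form: {"translation": [[x, y, z], ...], "turn": [turn, ...], "hand": [hand, ...]}. A call has 1 to 5 rows; each row is the pose to reach, as a shift and turn from the pose commanded when the call began, along the tool's axes at that moment; what a row does not reach only later rows make up. A row lasts 1/12 s, in which the tool goes at most 41.7 mm and 7.16 degrees, less where a joint would pass 70% of its speed; a pose out of reach is approached as far as the arm can. A call with a gripper value outside its range is refused whole. The fingers move at their own pace and stop on an object; the grip force is fixed at half the most. Time passes only in rows, so rows that repeat a pose let the fingers close. It gives the time, the measured TCP pose, the force and the opening at its end, in the units of the state.
- get_obs(): the state, without advancing time (a new reading comes with each control period).
- camera(name): name is "side" or "top" or "wrist"; returns (picture, depth): 480x640x3 uint8, red, green, blue; 480x640 float32, m along the optical axis (not along the pixel's ray), 0 where there is no reading.
- camera_info(name): a dict with "mtx" (3x3 intrinsics, pixels), "dist_coeffs" ([k1, k2, p1, p2, k3] as OpenCV has them; the pictures are not rectified), "world_to_cam" (4x4, takes a point from world to camera coordinates). Camera axes: x right, y down, z forward; pixel columns grow to the right and rows downward; lengths in m; the calibration is good to about 2 mm. A picture is of the moment at which its call begins: read the wrist's pose just before it. camera_info takes no time and is no camera call; for the wrist camera it gives the pose at the moment of the call.
- job_done(): hands the job in, once; it reports no verdict.
Trained networks look in the newest picture that a camera, given by its name, has taken for a name from the list of things; names that differ only in an ending like _2 or _b are one class to them, and where a whole thing is asked for, a point or a joint stands for the part that bears it (a point fixed in the world has none). Each returns a list of dicts, best first, with "conf" (0 to 1); they miss things now and then, are a little off and sometimes report something else, mostly with a low value. They report only what shows in the picture. A call takes as long as a camera call.
- search_frame(camera, name): "location" ([row, column] in pixels, amid what is visible of it).
- spot_point(camera, name): "location" ([row, column] in pixels: a listed point, or the origin of a listed thing).
The state is a dict: "clock": time; "joint_pos": joint angles; "joint_vel": joint speeds; "tau": joint torques, N m; "eef_pos": TCP position; "tool_rot": TCP orientation; "ft_force": force on the tool from outside, world axes, zero at the start; "ft_torque": the same for the moment, N m; "grip_width": finger opening in m.
Only numpy, scipy, OpenCV 4.12 (cv2) and the standard library are available. Lean on these libraries where they do the work, as an engineer would, in place of code of your own. Each camera call takes 0.05 s, during which the arm holds its last target. There are 200 camera calls.

## Working session

There is one attempt and no reset: what is moved stays moved. The work goes in short steps, Python scripts to look and compute and a tool call to move; the robot and the scene stay as the last step left them, time stands still between calls to the robot, and variables do not carry over. Pictures are saved under pics/ and viewed, about 8 in all and at most 12, crops included, and the job is handed in when it is done.

Besides the shell and the picture viewer there is one more tool, called after ">>>" by a JSON object that holds its "fn" and its "kwargs", one argument or row to a line. arm_command: Moves the arm, as the interface text tells. Its arguments: {"type":"object","properties":{"translation":{"type":"array","items":{"type":"array","items":{"type":"number"}}},"turn":{"type":"array","items":{"type":"number"}},"hand":{"type":"array","items":{"type":"number"}}},"required":["translation","turn","hand"]}

```bash
mkdir -p pics
cat > h.py <<'E'
from workcell import *
import numpy as np, cv2
def pix2world(cam,rc,z=None,depth=None,info=None):
    i=info or camera_info(cam);K=np.array(i["mtx"]);d=np.array(i["dist_coeffs"]);T=np.linalg.inv(np.array(i["world_to_cam"]))
    p=cv2.undistortPoints(np.array([[[rc[1],rc[0]]]],float),K,d)[0,0]
    r=T[:3,:3]@np.array([p[0],p[1],1]);o=T[:3,3]
    return o+r*((z-o[2])/r[2] if z is not None else depth)
E
python3 - <<'E'
from h import *
o=get_obs();print({k:np.round(v,3) for k,v in o.items()})
ims={}
for c in("top","side"):
    im,d=camera(c);cv2.imwrite(f"pics/{c}1.png",im[:,:,::-1]);np.save(c+"_d.npy",d)
    for n,z in(("lane_1",.042),("lane_2",.042),("lane_3",.042),("lane_4",.042),("plate_top",.042),("drag_tester",0),("scrap_tray",0),("grease_tin",0),("oil_bottle",0),("brake_caliper",0),("tape_roll",0)):
        print(c,n,[(np.round(r["location"]).tolist(),round(r["conf"],2),np.round(pix2world(c,r["location"],z),3).tolist()) for r in spot_point(c,n)[:4]])
E
```

```text
{'clock': np.float64(0.0), 'joint_pos': array([-1.182,  0.241,  0.004,  1.335, -0.   ,  1.571]), 'joint_vel': array([ 0.001,  0.001, -0.001, -0.001,  0.001,  0.001]), 'tau': array([ 0.0000e+00, -3.7232e+01,  2.5241e+01,  1.7000e-02,  0.0000e+00,
       -0.0000e+00]), 'eef_pos': array([ 0.189, -0.462,  0.244]), 'tool_rot': array([ 0.981,  0.193, -0.   , -0.001]), 'ft_force': array([ 0.079,  0.034, -0.347]), 'ft_torque': array([-0.027,  0.043, -0.003]), 'grip_width': np.float64(0.085)}
top lane_1 [([267.0, 201.0], 0.96, [0.452, 0.33, 0.042]), ([260.0, 229.0], 0.8, [0.465, 0.282, 0.042]), ([257.0, 289.0], 0.71, [0.469, 0.177, 0.042]), ([258.0, 264.0], 0.65, [0.467, 0.222, 0.042])]
top lane_2 [([267.0, 201.0], 0.96, [0.452, 0.33, 0.042]), ([260.0, 229.0], 0.8, [0.465, 0.282, 0.042]), ([257.0, 289.0], 0.71, [0.469, 0.177, 0.042]), ([258.0, 264.0], 0.65, [0.467, 0.222, 0.042])]
top lane_3 [([267.0, 201.0], 0.96, [0.452, 0.33, 0.042]), ([260.0, 229.0], 0.8, [0.465, 0.282, 0.042]), ([257.0, 289.0], 0.71, [0.469, 0.177, 0.042]), ([258.0, 264.0], 0.65, [0.467, 0.222, 0.042])]
top lane_4 [([267
[... 1409 characters left out ...]
1.0], 0.55, [0.464, 0.182, 0.042])]
side plate_top [([196.0, 294.0], 0.72, [0.496, 0.256, 0.042]), ([242.0, 210.0], 0.69, [0.331, 0.144, 0.042])]
side drag_tester [([214.0, 294.0], 0.66, [0.494, 0.251, 0.0])]
side scrap_tray [([359.0, 279.0], 0.97, [0.434, -0.101, 0.0]), ([200.0, 396.0], 0.53, [0.705, 0.263, 0.0])]
side grease_tin [([199.0, 397.0], 0.81, [0.708, 0.266, 0.0])]
side oil_bottle [([238.0, 415.0], 0.69, [0.716, 0.142, -0.0]), ([245.0, 210.0], 0.52, [0.324, 0.185, 0.0])]
side brake_caliper [([243.0, 214.0], 0.77, [0.333, 0.188, 0.0])]
side tape_roll [([262.0, 387.0], 0.89, [0.65, 0.087, 0.0]), ([196.0, 397.0], 0.67, [0.71, 0.275, 0.0]), ([195.0, 293.0], 0.15, [0.498, 0.311, 0.0])]
```

View pics/top1.png

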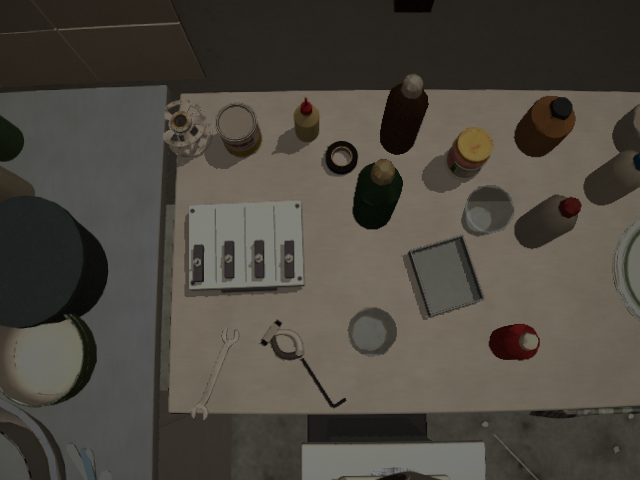

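View pics/side1.png

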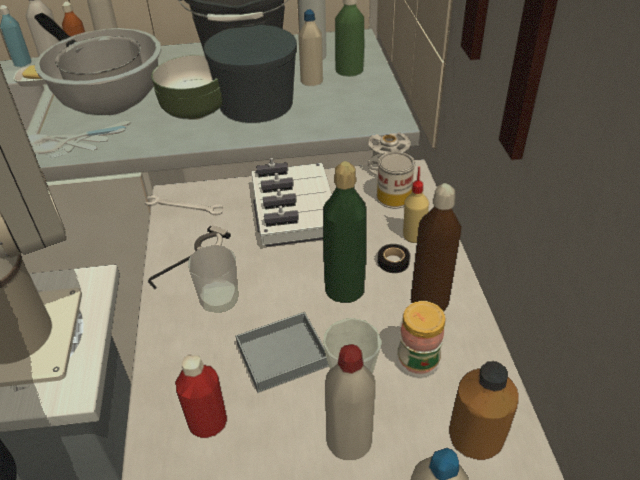

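Run:
```python
from h import *
# height map from top depth: plate outline & studs
d=np.load("top_d.npy");i=camera_info("top");K=np.array(i["mtx"]);T=np.linalg.inv(np.array(i["world_to_cam"]))
v,u=np.mgrid[0:480,0:640];p=cv2.undistortPoints(np.stack([u,v],-1).reshape(-1,1,2).astype(float),K,np.array(i["dist_coeffs"]))[:,0]
P=(np.c_[p,np.ones(len(p))]*d.reshape(-1,1))@T[:3,:3].T+T[:3,3];P=P[d.reshape(-1)>0]
b=(P[:,0]>.36)&(P[:,0]<.62)&(P[:,1]>.1)&(P[:,1]<.4)
q=P[b];pl=q[(abs(q[:,2]-.042)<.005)]
print(len(pl),[np.round(x,3) for x in cv2.minAreaRect(pl[:,:2].astype(np.float32))[:3]],np.median(pl[:,2]))
h=q[(q[:,2]>.052)]
print(np.percentile(h[:,2],[5,50,95,99]))
for lo,hi in((.052,.068),(.07,.1)):
    s=q[(q[:,2]>lo)&(q[:,2]<hi)]
    m=np.zeros((300,300),np.uint8);m[((s[:,0]-.36)*1000).astype(int),((s[:,1]-.1)*1000).astype(int)]=1
    n,l,st,c=cv2.connectedComponentsWithStats(cv2.dilate(m,np.ones((5,5))))
    for k in range(1,n):
        if st[k,4]>30:print(lo,st[k,4],np.round([.36+c[k,1]/1000,.1+c[k,0]/1000],3),st[k,2:4])
```

```text
8104 [array([0.491, 0.277]), array([0.257, 0.247]), np.float64(0.012)] 0.04211367684812506
[0.05683868 0.06400798 0.07120536 0.08197013]
0.052 63 [0.384 0.398] [ 3 21]
0.052 730 [0.511 0.398] [  4 223]
0.052 1335 [0.456 0.331] [22 67]
0.052 1367 [0.461 0.176] [21 68]
0.052 1317 [0.462 0.227] [21 68]
0.052 1316 [0.463 0.277] [21 68]
0.07 220 [0.457 0.331] [17 19]
0.07 204 [0.462 0.176] [17 17]
0.07 194 [0.462 0.227] [15 18]
0.07 177 [0.464 0.277] [17 13]
```

The top view shows four shoes at about (row 260, cols 198, 229, 259, 289), with the tray at (276, 445), the green bottle at (195, 378) and the glass at (332, 372). The side view agrees. Next I'll fit the tester's and tray's poses precisely.

Run:
```python
from h import *
d=np.load("top_d.npy");i=camera_info("top");K=np.array(i["mtx"]);T=np.linalg.inv(np.array(i["world_to_cam"]))
v,u=np.mgrid[0:480,0:640];p=cv2.undistortPoints(np.stack([u,v],-1).reshape(-1,1,2).astype(float),K,np.array(i["dist_coeffs"]))[:,0]
P=((np.c_[p,np.ones(len(p))]*d.reshape(-1,1))@T[:3,:3].T+T[:3,3]).reshape(480,640,3)
def comp(mask,name,seed):
    n,l,st,c=cv2.connectedComponentsWithStats(mask.astype(np.uint8))
    for k in range(1,n):
        if st[k,4]>25 and seed(P[l==k].mean(0)):
            q=P[l==k];print(name,st[k,4],[np.round(x,4) for x in cv2.minAreaRect(q[:,:2].astype(np.float32))], np.round(np.median(q,0),4))
z=P[:,:,2];ok=d>0
m=cv2.morphologyEx((ok&(z>.036)&(P[:,:,1]>.12)&(P[:,:,1]<.372)&(P[:,:,0]>.38)&(P[:,:,0]<.6)).astype(np.uint8),cv2.MORPH_OPEN,np.ones((5,5)))
comp(m,"plate",lambda c:True)
comp(ok&(z>.054)&(z<.067),"holder",lambda c:abs(c[0]-.46)<.05 and .13<c[1]<.37)
comp(ok&(z>.072)&(z<.09),"stud",lambda c:abs(c[0]-.46)<.05 and .13<c[1]<.37)
comp(ok&(z>.012)&(z<.04),"tray",lambda c:abs(c[0]-.43)<.07 and abs(c[1]+.1)<.07)
for n,(x,y) in dict(red=(.32,-.2),grn=(.56,.03),glass=(.34,.04),cal=(.324,.183)).items():
    s=ok&(np.hypot(P[:,:,0]-x,P[:,:,1]-y)<.06);print(n,z[s].max())
```

```text
plate 9482 [array([0.4924, 0.2546]), array([0.1509, 0.1991]), np.float64(1.9354)] [0.4896 0.2537 0.0426]
holder 307 [array([0.4637, 0.2773]), array([0.0629, 0.0158]), np.float64(0.6455)] [0.4602 0.2766 0.0637]
holder 293 [array([0.4632, 0.2279]), array([0.0628, 0.016 ]), np.float64(1.318)] [0.4598 0.2268 0.0635]
holder 308 [array([0.4621, 0.1767]), array([0.0639, 0.0156]), np.float64(0.3403)] [0.4591 0.1772 0.0637]
holder 321 [array([0.4573, 0.3321]), array([0.0623, 0.0174]), np.float64(0.7927)] [0.4516 0.33   0.0635]
tray 662 [array([ 0.438 , -0.0975]), array([0.1198, 0.1012]), np.float64(16.557)] [ 0.4454 -0.1014  0.0243]
red 0.15348188487302172
grn 0.27298390168768105
glass 0.09612376437081527
cal 0.01758463325486881
```

>>> {"fn": "arm_command", "kwargs": {
  "translation": [
    [0,0,-1],
    [0,0,-2],
    [0,0,-3],
    [0,0,-4],
    [0,0,-5]
  ],
  "turn": [0,0,0,0,0],
  "hand": [0.5,0.5,0.5,0.5,0.5]
}}

```text
clock: 1.62
eef_pos: [0.1897, -0.463, 0.2972]
tool_rot: [0.981, 0.193, 0.0, 0.001]
ft_force: [0.6, 0.3, -0.8]
grip_width: 0.0427
```

>>> {"fn": "arm_command", "kwargs": {
  "translation": [
    [2.6,-2.6,0],
    [5.2,-5.2,0],
    [7.8,-7.8,0],
    [10.4,-10.4,0],
    [13,-13,0]
  ],
  "turn": [0.09,0.18,0.27,0.359,0.359],
  "hand": [0.6,0.6,0.6,0.6,0.6]
}}

```text
clock: 2.03
eef_pos: [0.2611, -0.292, 0.2967]
tool_rot: [1.0, 0.013, 0.001, 0.001]
ft_force: [0.2, 0.4, 0.2]
grip_width: 0.0341
```

>>> {"fn": "arm_command", "kwargs": {
  "translation": [
    [1.4,-3.1,0],
    [2.8,-6.2,0],
    [4.2,-9.3,0],
    [5.7,-12.4,0],
    [7.1,-15.5,0]
  ],
  "turn": [0,0,0,0,0],
  "hand": [0.6,0.6,0.6,0.6,0.6]
}}

```text
clock: 2.45
eef_pos: [0.3277, -0.1347, 0.297]
tool_rot: [1.0, 0.015, 0.001, 0.001]
ft_force: [0.3, -0.5, -0.3]
grip_width: 0.0343
```

>>> {"fn": "arm_command", "kwargs": {
  "translation": [
    [1.4,-3.1,0],
    [2.8,-6.2,0],
    [4.2,-9.3,0],
    [5.7,-12.4,0],
    [7.1,-15.5,0]
  ],
  "turn": [0,0,0,0,0],
  "hand": [0.6,0.6,0.6,0.6,0.6]
}}

```text
clock: 2.87
eef_pos: [0.3943, 0.0175, 0.297]
tool_rot: [1.0, 0.02, 0.001, -0.003]
ft_force: [1.1, -0.4, 0.4]
grip_width: 0.0344
```

>>> {"fn": "arm_command", "kwargs": {
  "translation": [
    [1.4,-3.1,2],
    [2.8,-6.2,4],
    [4.2,-9.3,6],
    [5.7,-12.4,8],
    [7.1,-15.5,10]
  ],
  "turn": [0,0,0,0,0],
  "hand": [0.6,0.6,0.6,0.6,0.6]
}}

```text
clock: 3.28
eef_pos: [0.4486, 0.0475, 0.2236]
tool_rot: [0.999, 0.042, -0.0, -0.017]
ft_force: [0.5, 0.4, -0.4]
grip_width: 0.0344
```

Run:
```python
from h import *
import workcell
print([n for n in dir(workcell) if n[0]!='_'])
try: print(tip_reach)
except Exception as e: print(e)
o=get_obs();print({k:np.round(v,4) for k,v in o.items()})
i=camera_info("wrist");im,d=camera("wrist");cv2.imwrite("pics/w1.png",im[:,:,::-1])
T=np.linalg.inv(np.array(i["world_to_cam"]));print(np.round(T,3))
for r in spot_point("wrist","lane_1")[:6]:print(np.round(r["location"]),round(r["conf"],2),np.round(pix2world("wrist",r["location"],.042,info=i),4))
K=np.array(i["mtx"])
v,u=np.mgrid[0:480,0:640];p=cv2.undistortPoints(np.stack([u,v],-1).reshape(-1,1,2).astype(float),K,np.array(i["dist_coeffs"]))[:,0]
P=((np.c_[p,np.ones(len(p))]*d.reshape(-1,1))@T[:3,:3].T+T[:3,3]).reshape(480,640,3)
m=(d>0)&(P[:,:,2]>.053)&(P[:,:,2]<.067)
n,l,st,c=cv2.connectedComponentsWithStats(m.astype(np.uint8))
for k in range(1,n):
    if st[k,4]>100:
        q=P[l==k];print(st[k],[np.round(x,4) for x in cv2.minAreaRect(q[:,:2].astype(np.float32))],np.round(np.percentile(q[:,2],[50,90]),4))
pl=P[(d>0)&(abs(P[:,:,2]-.042)<.004)];print(np.median(pl[:,2]))
```

```text
['Unreachable', 'camera', 'camera_info', 'get_obs', 'job_done', 'search_frame', 'spot_point', 'tip_reach']
0.014
{'clock': np.float64(3.2833), 'joint_pos': array([ 0.0833,  0.1548, -0.1605,  1.2544,  0.0345,  3.1406]), 'joint_vel': array([ 0.0188,  0.3058, -0.0126, -0.3201,  0.0072, -0.0011]), 'tau': array([ 1.18100e-01, -3.35786e+01,  2.45802e+01,  4.24600e-01,
        1.29600e-01, -1.00000e-04]), 'eef_pos': array([0.4486, 0.0475, 0.2236]), 'tool_rot': array([ 9.99e-01,  4.21e-02, -2.00e-04, -1.72e-02]), 'ft_force': array([ 0.5373,  0.4102, -0.3928]), 'ft_torque': array([-0.0622, -0.0143, -0.0109]), 'grip_width': np.float64(0.0344)}
[[ 0.083 -0.961 -0.265  0.515]
 [-0.996 -0.089  0.01   0.048]
 [-0.033  0.263 -0.964  0.352]
 [ 0.     0.     0.     1.   ]]
[178. 165.] 0.98 [0.4659 0.1711 0.042 ]
[177.  99.] 0.92 [0.4621 0.2246 0.042 ]
[173.  37.] 0.63 [0.4614 0.2761 0.042 ]
[575  67  47  99 752] [array([ 0.5388, -0.1331]), array([0.0651, 0.0209]), np.float64(0.2164)] [0.0603 0.0657]
[   3  129   38   86 2136] [array([0.4639, 0.2776]), array([0.0642, 0.0184]), np.float64(1.3075)] [0.0626 0.064 ]
[  68  133   35   88 2085] [array([0.4644, 0.2257]), array([0.0645, 0.0177]), np.float64(1.5582)] [0.0628 0.064 ]
[ 138  140   28   87 1928] [array([0.4637, 0.175 ]), array([0.0637, 0.0172]), np.float64(0.7026)] [0.063  0.0641]
[625 159  15  11 118] [array([ 0.5096, -0.1728]), array([0.0028, 0.0151]), np.float64(28.8827)] [0.0591 0.0644]
[279 305  81  26 493] [array([0.3691, 0.0425]), array([0.0177, 0.0627]), np.float64(5.9009)] [0.0602 0.0659]
[ 273  344   92   51 1179] [array([0.3224, 0.0407]), array([0.0737, 0.0362]), np.float64(87.2426)] [0.0602 0.0656]
[564 360  65  32 712] [array([ 0.3396, -0.1901]), array([0.0148, 0.0489]), np.float64(26.2053)] [0.0601 0.0657]
0.04128987299909778
```

View pics/w1.png

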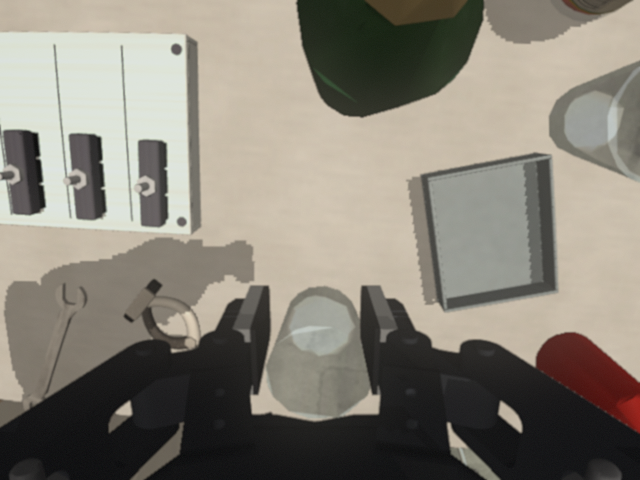

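The wrist picture shows lanes 4, 3 and 2 at (178, 150), (177, 85) and (173, 20), the tray at (230, 490), and the gripper above the glass. Joint 6 reached its limit, so I'll use the half-turned grasp instead. I'm backing off and raising while it unwinds.

>>> {"fn": "arm_command", "kwargs": {
  "translation": [
    [-3,13,-7],
    [-5,13,-7],
    [-6,13,-7],
    [-6,13,-7],
    [-6,13,-7]
  ],
  "turn": [-0.12,-0.24,-0.36,-0.48,-0.6],
  "hand": [0.6,0.6,0.6,0.6,0.6]
}}

```text
clock: 3.8
eef_pos: [0.3979, -0.0928, 0.2923]
tool_rot: [0.948, 0.317, 0.005, -0.015]
ft_force: [0.2, -0.0, -1.1]
grip_width: 0.0339
```

>>> {"fn": "arm_command", "kwargs": {
  "translation": [
    [1.1,-0.9,0],
    [2.1,-1.8,0],
    [3.2,-2.6,0],
    [4.2,-3.5,0],
    [5.3,-4.4,0]
  ],
  "turn": [-0.12,-0.24,-0.36,-0.48,-0.6],
  "hand": [0.6,0.6,0.6,0.6,0.6]
}}

```text
clock: 4.22
eef_pos: [0.4146, -0.0228, 0.2927]
tool_rot: [0.811, 0.584, 0.009, -0.014]
ft_force: [-0.2, 0.9, 0.3]
grip_width: 0.034
```

>>> {"fn": "arm_command", "kwargs": {
  "translation": [
    [1.4,-0.1,0],
    [2.8,-0.2,0],
    [4.1,-0.4,0],
    [5.5,-0.5,0],
    [6.9,-0.6,0]
  ],
  "turn": [-0.12,-0.24,-0.36,-0.48,-0.6],
  "hand": [0.6,0.6,0.6,0.6,0.6]
}}

```text
clock: 4.63
eef_pos: [0.4312, 0.0447, 0.295]
tool_rot: [0.602, 0.798, 0.013, -0.011]
ft_force: [0.2, -0.2, -0.2]
grip_width: 0.0342
```

>>> {"fn": "arm_command", "kwargs": {
  "translation": [
    [1.2,0.7,0],
    [2.4,1.4,0],
    [3.6,2.0,0],
    [4.8,2.7,0],
    [6.0,3.4,0]
  ],
  "turn": [-0.12,-0.24,-0.36,-0.48,-0.6],
  "hand": [0.6,0.6,0.6,0.6,0.6]
}}

```text
clock: 5.05
eef_pos: [0.4478, 0.1115, 0.2972]
tool_rot: [0.339, 0.941, 0.016, -0.007]
ft_force: [-0.4, 0.6, 0.0]
grip_width: 0.0342
```

>>> {"fn": "arm_command", "kwargs": {
  "translation": [
    [0.6,1.2,0],
    [1.2,2.4,0],
    [1.8,3.7,0],
    [2.4,4.9,0],
    [3.1,6.2,0]
  ],
  "turn": [-0.12,-0.24,-0.36,-0.48,-0.6],
  "hand": [0.6,0.6,0.6,0.6,0.6]
}}

```text
clock: 5.47
eef_pos: [0.464, 0.1788, 0.2995]
tool_rot: [0.046, 0.999, 0.017, -0.002]
ft_force: [0.7, -1.1, -0.2]
grip_width: 0.0341
```

>>> {"fn": "arm_command", "kwargs": {
  "translation": [
    [0,0,2],
    [0,0,4],
    [0,0,6],
    [0,0,6],
    [0,0,6]
  ],
  "turn": [-0.12,-0.127,-0.127,-0.127,-0.127],
  "hand": [0.6,0.6,0.6,0.6,0.6]
}}

```text
clock: 5.88
eef_pos: [0.4632, 0.1802, 0.2383]
tool_rot: [-0.014, 1.0, 0.017, -0.002]
ft_force: [0.5, -0.4, 0.1]
grip_width: 0.0341
```

```bash
cat >> h.py <<'E'
def wpts(lo=.053,hi=.067):
    "wrist look: holders seen, as rects in world xy"
    i=camera_info("wrist");im,d=camera("wrist")
    K=np.array(i["mtx"]);T=np.linalg.inv(np.array(i["world_to_cam"]))
    v,u=np.mgrid[0:480,0:640];p=cv2.undistortPoints(np.stack([u,v],-1).reshape(-1,1,2).astype(float),K,np.array(i["dist_coeffs"]))[:,0]
    P=((np.c_[p,np.ones(len(p))]*d.reshape(-1,1))@T[:3,:3].T+T[:3,3]).reshape(480,640,3)
    n,l,st,c=cv2.connectedComponentsWithStats(((d>0)&(P[:,:,2]>lo)&(P[:,:,2]<hi)).astype(np.uint8))
    for k in range(1,n):
        if st[k,4]>150:
            q=P[l==k];print(st[k],[np.round(x,4) for x in cv2.minAreaRect(q[:,:2].astype(np.float32))])
    return im,d,P,i
def pose():
    o=get_obs();q=o["tool_rot"];print(np.round(o["eef_pos"],4),"ang",round(2*np.arctan2(q[1],q[0]),4),np.round(q,4),"j",np.round(o["joint_pos"],3),"F",np.round(o["ft_force"],2))
E
python3 - <<'E'
from h import *
pose();im,d,P,i=wpts();cv2.imwrite("pics/w2.png",im[:,:,::-1])
E
```

```text
[0.4632 0.1802 0.2383] ang 3.1703 [-0.0143  0.9998  0.0169 -0.002 ] j [ 0.352  0.232 -0.025  1.306  0.033  0.323] F [ 0.47 -0.42  0.11]
[  52    0   50   92 1201] [array([0.3445, 0.0131]), array([0.0634, 0.022 ]), np.float64(9.6477)]
[ 543    0   83  377 4694] [array([0.4496, 0.3999]), array([0.0053, 0.3086]), np.float64(89.9499)]
[117   6  50  90 489] [array([0.3509, 0.0654]), array([0.0185, 0.064 ]), np.float64(66.2854)]
[ 482  173   33   81 1720] [array([0.4572, 0.3307]), array([0.0635, 0.0171]), np.float64(2.4687)]
[ 291  175   22   83 1488] [array([0.4629, 0.175 ]), array([0.0641, 0.016 ]), np.float64(0.8664)]
[ 355  177   25   83 1536] [array([0.4637, 0.2262]), array([0.064 , 0.0165]), np.float64(1.6672)]
[ 418  179   28   81 1610] [array([0.4634, 0.2775]), array([0.0634, 0.017 ]), np.float64(2.7505)]
[ 90 283  81  58 743] [array([0.5406, 0.0426]), array([0.0705, 0.0285]), np.float64(52.1208)]
```

View pics/w2.png

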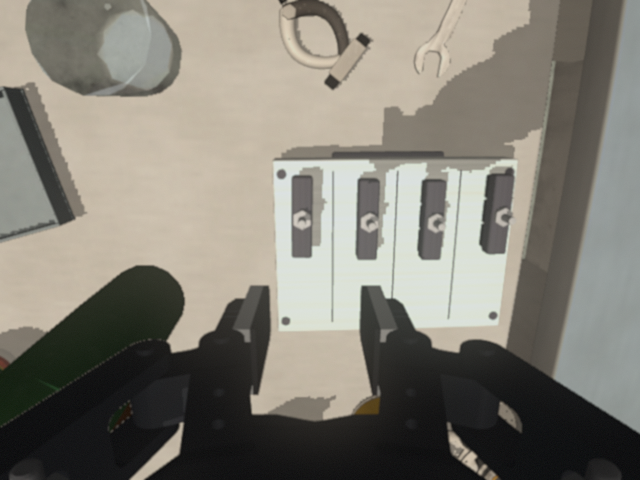

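The wrist view shows all four shoes clear at row 220, cols 302, 370, 435 and 498. A residual 2° roll tilt remains, which is tolerable. I'll work out the descent in tool axes.

```bash
cat >> h.py <<'E'
from scipy.spatial.transform import Rotation as Ro
def go(x,y,z):
    o=get_obs();R=Ro.from_quat(o["tool_rot"]).as_matrix();print("tool cm",np.round(R.T@(np.array([x,y,z])-o["eef_pos"])*100,2))
E
python3 - <<'E'
from h import *
R=Ro.from_quat(get_obs()["tool_rot"]).as_matrix();print(np.round(R,3))
for i in range(3): pose()
go(.463,.175,.1);go(.463,.175,.059)
E
```

```text
[[-1.    -0.029 -0.002]
 [-0.029  0.999  0.035]
 [ 0.001  0.035 -0.999]]
[0.464  0.1805 0.2392] ang 3.1703 [-1.430e-02  9.997e-01  1.740e-02 -8.000e-04] j [ 0.352  0.231 -0.023  1.306  0.033  0.323] F [1.15 0.65 0.44]
[0.464  0.1805 0.2392] ang 3.1703 [-1.430e-02  9.997e-01  1.740e-02 -8.000e-04] j [ 0.352  0.231 -0.023  1.306  0.033  0.323] F [1.15 0.65 0.44]
[0.464  0.1805 0.2392] ang 3.1703 [-1.430e-02  9.997e-01  1.740e-02 -8.000e-04] j [ 0.352  0.231 -0.023  1.306  0.033  0.323] F [1.15 0.65 0.44]
tool cm [ 0.1  -1.03 13.89]
tool cm [ 0.1  -1.17 17.99]
```

>>> {"fn": "arm_command", "kwargs": {
  "translation": [
    [0,-1.0,3.5],
    [0.1,-1.0,7],
    [0.1,-1.0,10.5],
    [0.1,-1.0,13.9],
    [0.1,-1.0,13.9]
  ],
  "turn": [0,0,0,0,0],
  "hand": [0.6,0.6,0.6,0.6,0.6]
}}

```text
clock: 6.35
eef_pos: [0.4593, 0.1739, 0.0943]
tool_rot: [-0.014, 1.0, 0.016, -0.006]
ft_force: [-2.1, -0.9, -0.1]
grip_width: 0.0339
```

>>> {"fn": "arm_command", "kwargs": {
  "translation": [
    [0,0,1.0],
    [0,0,2.0],
    [0,-0.1,3.0],
    [0,-0.1,4.0],
    [0,-0.1,4.0]
  ],
  "turn": [0,0,0,0,0],
  "hand": [0.6,0.6,0.6,0.6,0.6]
}}

```text
clock: 6.77
eef_pos: [0.4619, 0.1754, 0.0572]
tool_rot: [-0.014, 1.0, 0.017, -0.002]
ft_force: [0.1, -0.7, -0.1]
grip_width: 0.0344
```

Run:
```python
from h import *
for i in range(2):
    pose();im,d=camera("wrist")
cv2.imwrite("pics/w3.png",im[150:,100:540,::-1])
```

```text
[0.4619 0.1754 0.0572] ang 3.1704 [-0.0144  0.9998  0.0169 -0.0023] j [ 0.343  0.393 -0.315  0.856  0.033  0.315] F [ 0.14 -0.71 -0.1 ]
[0.462  0.1755 0.0578] ang 3.1704 [-0.0144  0.9998  0.0169 -0.0021] j [ 0.343  0.392 -0.314  0.857  0.033  0.315] F [ 0.87  0.32 -0.54]
```

View pics/w3.png

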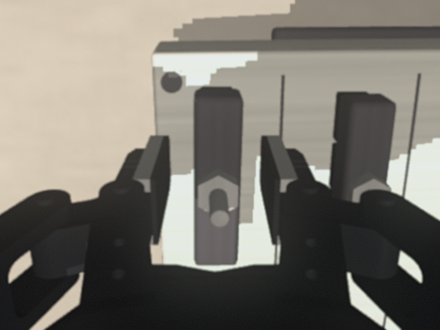

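The shoe sits between the pads in the crop, with its nut at about (195, 218). I'm raising 2 mm so the tips stay off the plate, then closing.

>>> {"fn": "arm_command", "kwargs": {
  "translation": [
    [0,0,-0.2],
    [0,0,-0.2],
    [0,0,-0.2],
    [0,0,-0.2],
    [0,0,-0.2]
  ],
  "turn": [0,0,0,0,0],
  "hand": [0.9,0.95,0.95,0.95,0.95]
}}

```text
clock: 7.28
eef_pos: [0.4631, 0.1758, 0.061]
tool_rot: [-0.014, 1.0, 0.017, -0.001]
ft_force: [-0.2, -0.1, 4.3]
grip_width: 0.0144
```

>>> {"fn": "arm_command", "kwargs": {
  "translation": [
    [0,0,0],
    [0,0,0.1],
    [0,0,0.2],
    [0,0,0.3],
    [0,0,0.3]
  ],
  "turn": [0,0,0,0,0],
  "hand": [0.95,0.95,0.95,0.95,0.95]
}}

```text
clock: 7.7
eef_pos: [0.4631, 0.1758, 0.058]
tool_rot: [-0.014, 1.0, 0.017, -0.001]
ft_force: [-1.7, -1.3, 9.4]
grip_width: 0.0147
```

>>> {"fn": "arm_command", "kwargs": {
  "translation": [
    [-0.3,0,0.1],
    [-0.7,0,0.1],
    [-1.1,0,0.1],
    [-1.5,0,0.1],
    [-2.0,0,0.1]
  ],
  "turn": [0,0,0,0,0],
  "hand": [0.95,0.95,0.95,0.95,0.95]
}}

```text
clock: 8.12
eef_pos: [0.4791, 0.1762, 0.0561]
tool_rot: [-0.015, 1.0, 0.017, -0.005]
ft_force: [-9.3, 0.3, 11.8]
grip_width: 0.0143
```

>>> {"fn": "arm_command", "kwargs": {
  "translation": [
    [-0.4,0,0],
    [-0.8,0,0],
    [-1.2,0,0],
    [-1.6,0,0],
    [-2.0,0,0]
  ],
  "turn": [0,0,0,0,0],
  "hand": [0.95,0.95,0.95,0.95,0.95]
}}

```text
clock: 8.53
eef_pos: [0.4994, 0.1769, 0.0562]
tool_rot: [-0.015, 1.0, 0.017, -0.005]
ft_force: [-9.0, -0.1, 10.9]
grip_width: 0.0146
```

>>> {"fn": "arm_command", "kwargs": {
  "translation": [
    [-0.4,0,0],
    [-0.8,0,0],
    [-1.2,0,0],
    [-1.6,0,0],
    [-2.0,0,0]
  ],
  "turn": [0,0,0,0,0],
  "hand": [0.95,0.95,0.95,0.95,0.95]
}}

```text
clock: 8.95
eef_pos: [0.5194, 0.1776, 0.0562]
tool_rot: [-0.015, 1.0, 0.017, -0.005]
ft_force: [-9.0, -0.1, 11.6]
grip_width: 0.0145
```

>>> {"fn": "arm_command", "kwargs": {
  "translation": [
    [0,0,-0.2],
    [0,0,-0.4],
    [0,0,-0.5],
    [0,0,-0.5],
    [0,0,-0.5]
  ],
  "turn": [0,0,0,0,0],
  "hand": [0.95,0.95,0.95,0.6,0.6]
}}

```text
clock: 9.37
eef_pos: [0.5224, 0.1772, 0.0606]
tool_rot: [-0.014, 1.0, 0.017, -0.002]
ft_force: [-0.0, -0.1, 0.7]
grip_width: 0.034
```

>>> {"fn": "arm_command", "kwargs": {
  "translation": [
    [0,0,0],
    [0,0,-2],
    [0,0,-4],
    [0,0,-6],
    [0,0,-6]
  ],
  "turn": [0,0,0,0,0],
  "hand": [0.6,0.6,0.6,0.6,0.6]
}}

```text
clock: 9.78
eef_pos: [0.5255, 0.1758, 0.1248]
tool_rot: [-0.014, 1.0, 0.018, 0.002]
ft_force: [0.4, 0.2, 1.1]
grip_width: 0.0344
```

Run:
```python
from h import *
pose();go(.4637,.2262,.100);pose();go(.4637,.2262,.06)
wpts()
```

```text
[0.5255 0.1758 0.1248] ang 3.1703 [-0.0143  0.9997  0.0181  0.002 ] j [ 0.305  0.415 -0.073  1.068  0.034  0.277] F [0.37 0.22 1.06]
tool cm [6.04 5.12 2.64]
[0.5255 0.1758 0.1248] ang 3.1703 [-0.0143  0.9997  0.0181  0.002 ] j [ 0.305  0.415 -0.073  1.068  0.034  0.277] F [0.37 0.22 1.06]
tool cm [6.06 4.97 6.63]
[ 596   69   44  135 4097] [array([0.4591, 0.3254]), array([0.0652, 0.0181]), np.float64(12.9549)]
[ 400   70   46  141 4557] [array([0.4641, 0.2265]), array([0.0641, 0.017 ]), np.float64(1.8947)]
[ 499   75   56  137 4908] [array([0.4635, 0.2777]), array([0.0637, 0.0172]), np.float64(1.3635)]
[ 298  191   34  126 3399] [array([0.5208, 0.1771]), array([0.0642, 0.0161]), np.float64(1.2381)]
[   0  251  106  115 2127] [array([0.5465, 0.0474]), array([0.0702, 0.0306]), np.float64(36.067)]
```

>>> {"fn": "arm_command", "kwargs": {
  "translation": [
    [2.9,2.5,0],
    [5.8,5.0,0.2],
    [5.8,5.0,2.5],
    [5.8,5.0,4.5],
    [5.8,5.0,6.15]
  ],
  "turn": [0,0,0,0,0],
  "hand": [0.6,0.6,0.6,0.6,0.6]
}}

```text
clock: 10.25
eef_pos: [0.4613, 0.2257, 0.0592]
tool_rot: [-0.015, 1.0, 0.017, -0.003]
ft_force: [0.2, -0.9, -0.7]
grip_width: 0.0343
```

>>> {"fn": "arm_command", "kwargs": {
  "translation": [
    [0,0,0],
    [0,0,0],
    [0,0,0],
    [0,0,0],
    [0,0,0]
  ],
  "turn": [0,0,0,0,0],
  "hand": [0.6,0.95,0.95,0.95,0.95]
}}

```text
clock: 10.67
eef_pos: [0.4639, 0.2257, 0.0623]
tool_rot: [-0.014, 1.0, 0.017, -0.001]
ft_force: [-0.1, 0.7, -1.7]
grip_width: 0.0146
```

Run:
```python
from h import *
pose();im,d=camera("wrist");pose()
```

```text
[0.4639 0.2257 0.0623] ang 3.17 [-1.420e-02  9.997e-01  1.750e-02 -7.000e-04] j [ 0.435  0.418 -0.258  0.882  0.032  0.406] F [-0.07  0.65 -1.7 ]
[0.4638 0.2257 0.0623] ang 3.1701 [-1.430e-02  9.997e-01  1.750e-02 -7.000e-04] j [ 0.435  0.418 -0.258  0.882  0.032  0.406] F [-0.34 -0.36 -0.1 ]
```

Gripped, 1.3 mm higher than for lane 4. I'll press 5.5 mm and draw.

>>> {"fn": "arm_command", "kwargs": {
  "translation": [
    [0,0,0.15],
    [0,0,0.3],
    [0,0,0.45],
    [0,0,0.55],
    [0,0,0.55]
  ],
  "turn": [0,0,0,0,0],
  "hand": [0.95,0.95,0.95,0.95,0.95]
}}

```text
clock: 11.13
eef_pos: [0.4639, 0.2258, 0.0573]
tool_rot: [-0.014, 1.0, 0.017, -0.0]
ft_force: [-1.0, -2.4, 9.1]
grip_width: 0.0141
```

>>> {"fn": "arm_command", "kwargs": {
  "translation": [
    [-0.3,0,0],
    [-0.7,0,0],
    [-1.1,0,0],
    [-1.5,0,0],
    [-2.0,0,0]
  ],
  "turn": [0,0,0,0,0],
  "hand": [0.95,0.95,0.95,0.95,0.95]
}}

```text
clock: 11.55
eef_pos: [0.4805, 0.2265, 0.0566]
tool_rot: [-0.015, 1.0, 0.018, -0.004]
ft_force: [-7.0, 0.4, 10.6]
grip_width: 0.0142
```

>>> {"fn": "arm_command", "kwargs": {
  "translation": [
    [-0.4,0,0],
    [-0.8,0,0],
    [-1.2,0,0],
    [-1.6,0,0],
    [-2.0,0,0]
  ],
  "turn": [0,0,0,0,0],
  "hand": [0.95,0.95,0.95,0.95,0.95]
}}

```text
clock: 11.97
eef_pos: [0.5008, 0.2272, 0.0567]
tool_rot: [-0.015, 1.0, 0.018, -0.004]
ft_force: [-8.2, 0.5, 11.0]
grip_width: 0.0145
```

>>> {"fn": "arm_command", "kwargs": {
  "translation": [
    [-0.4,0,0],
    [-0.8,0,0],
    [-1.2,0,0],
    [-1.6,0,0],
    [-2.0,0,0]
  ],
  "turn": [0,0,0,0,0],
  "hand": [0.95,0.95,0.95,0.95,0.95]
}}

```text
clock: 12.38
eef_pos: [0.5208, 0.2278, 0.0567]
tool_rot: [-0.015, 1.0, 0.018, -0.003]
ft_force: [-8.5, -0.6, 10.4]
grip_width: 0.0147
```

>>> {"fn": "arm_command", "kwargs": {
  "translation": [
    [0,0,-0.2],
    [0,0,-0.4],
    [0,0,-0.5],
    [0,0,-0.5],
    [0,0,-0.5]
  ],
  "turn": [0,0,0,0,0],
  "hand": [0.95,0.95,0.95,0.6,0.6]
}}

```text
clock: 12.8
eef_pos: [0.5233, 0.2273, 0.0608]
tool_rot: [-0.014, 1.0, 0.017, -0.001]
ft_force: [-0.2, -0.2, -0.1]
grip_width: 0.0338
```

>>> {"fn": "arm_command", "kwargs": {
  "translation": [
    [0,0,0],
    [0,0,-2],
    [0,0,-4],
    [0,0,-6],
    [0,0,-6]
  ],
  "turn": [0,0,0,0,0],
  "hand": [0.6,0.6,0.6,0.6,0.6]
}}

```text
clock: 13.22
eef_pos: [0.5259, 0.2262, 0.1247]
tool_rot: [-0.014, 1.0, 0.018, 0.002]
ft_force: [1.4, 0.4, 1.2]
grip_width: 0.0341
```

Run:
```python
from h import *
wpts();pose();go(.4637,.2775,.0605)
```

```text
[ 505   61   58  139 5033] [array([0.4578, 0.3306]), array([0.0641, 0.0173]), np.float64(0.7854)]
[ 402   69   47  140 4566] [array([0.4636, 0.2781]), array([0.0635, 0.0168]), np.float64(1.7737)]
[ 192  188   43  127 3644] [array([0.5209, 0.1774]), array([0.0638, 0.0167]), np.float64(1.3475)]
[ 298  197   34  126 3367] [array([0.5244, 0.2276]), array([0.064, 0.016]), np.float64(1.5895)]
[ 588  205   52  207 3495] [array([0.5533, 0.3993]), array([0.1219, 0.0039]), np.float64(0.3392)]
[  0 286  16  71 685] [array([0.5652, 0.0618]), array([0.0086, 0.0432]), np.float64(79.4605)]
[0.5251 0.2259 0.1229] ang 3.1703 [-0.0144  0.9997  0.0181  0.001 ] j [ 0.39   0.448 -0.026  1.082  0.033  0.361] F [ 0.01  0.32 -0.01]
tool cm [6.   5.11 6.42]
```

>>> {"fn": "arm_command", "kwargs": {
  "translation": [
    [2.9,2.5,0],
    [5.8,5.1,0.2],
    [5.8,5.1,2.5],
    [5.8,5.1,4.5],
    [5.8,5.1,6.25]
  ],
  "turn": [0,0,0,0,0],
  "hand": [0.6,0.6,0.6,0.6,0.6]
}}

```text
clock: 13.68
eef_pos: [0.462, 0.2769, 0.0582]
tool_rot: [-0.015, 1.0, 0.017, -0.002]
ft_force: [-0.2, -0.3, 0.1]
grip_width: 0.0343
```

>>> {"fn": "arm_command", "kwargs": {
  "translation": [
    [0,0,0],
    [0,0,0],
    [0,0,0],
    [0,0,0],
    [0,0,0]
  ],
  "turn": [0,0,0,0,0],
  "hand": [0.6,0.95,0.95,0.95,0.95]
}}

```text
clock: 14.1
eef_pos: [0.4641, 0.2767, 0.0609]
tool_rot: [-0.014, 1.0, 0.017, -0.001]
ft_force: [0.1, -0.7, 0.2]
grip_width: 0.0143
```

>>> {"fn": "arm_command", "kwargs": {
  "translation": [
    [0,0,0.15],
    [0,0,0.3],
    [0,0,0.4],
    [0,0,0.5],
    [0,0,0.5]
  ],
  "turn": [0,0,0,0,0],
  "hand": [0.95,0.95,0.95,0.95,0.95]
}}

```text
clock: 14.52
eef_pos: [0.4643, 0.2769, 0.0566]
tool_rot: [-0.014, 1.0, 0.017, -0.0]
ft_force: [-1.9, -1.3, 7.7]
grip_width: 0.0147
```

>>> {"fn": "arm_command", "kwargs": {
  "translation": [
    [-0.3,0,0.15],
    [-0.7,0,0.15],
    [-1.1,0,0.15],
    [-1.5,0,0.15],
    [-2.0,0,0.15]
  ],
  "turn": [0,0,0,0,0],
  "hand": [0.95,0.95,0.95,0.95,0.95]
}}

```text
clock: 14.93
eef_pos: [0.4807, 0.2778, 0.0547]
tool_rot: [-0.015, 1.0, 0.018, -0.004]
ft_force: [-9.6, 0.5, 11.7]
grip_width: 0.0146
```

>>> {"fn": "arm_command", "kwargs": {
  "translation": [
    [-0.4,0,0],
    [-0.8,0,0],
    [-1.2,0,0],
    [-1.6,0,0],
    [-2.0,0,0]
  ],
  "turn": [0,0,0,0,0],
  "hand": [0.95,0.95,0.95,0.95,0.95]
}}

```text
clock: 15.35
eef_pos: [0.5009, 0.2784, 0.0547]
tool_rot: [-0.015, 1.0, 0.018, -0.004]
ft_force: [-9.4, -0.3, 11.7]
grip_width: 0.0147
```

>>> {"fn": "arm_command", "kwargs": {
  "translation": [
    [-0.4,0,0],
    [-0.8,0,0],
    [-1.2,0,0],
    [-1.6,0,0],
    [-2.0,0,0]
  ],
  "turn": [0,0,0,0,0],
  "hand": [0.95,0.95,0.95,0.95,0.95]
}}

```text
clock: 15.77
eef_pos: [0.5209, 0.2791, 0.0548]
tool_rot: [-0.015, 1.0, 0.018, -0.004]
ft_force: [-9.7, 0.3, 11.3]
grip_width: 0.0149
```

>>> {"fn": "arm_command", "kwargs": {
  "translation": [
    [0,0,-0.2],
    [0,0,-0.4],
    [0,0,-0.6],
    [0,0,-0.6],
    [0,0,-0.6]
  ],
  "turn": [0,0,0,0,0],
  "hand": [0.95,0.95,0.95,0.6,0.6]
}}

```text
clock: 16.18
eef_pos: [0.524, 0.2785, 0.0597]
tool_rot: [-0.014, 1.0, 0.017, -0.001]
ft_force: [0.5, 0.6, -0.8]
grip_width: 0.0342
```

>>> {"fn": "arm_command", "kwargs": {
  "translation": [
    [0,0,0],
    [0,0,-2],
    [0,0,-4],
    [0,0,-6],
    [0,0,-6]
  ],
  "turn": [0,0,0,0,0],
  "hand": [0.6,0.6,0.6,0.6,0.6]
}}

```text
clock: 16.6
eef_pos: [0.5264, 0.2774, 0.1236]
tool_rot: [-0.014, 1.0, 0.019, 0.002]
ft_force: [0.3, 0.4, 0.6]
grip_width: 0.0342
```

Run:
```python
from h import *
wpts();pose();go(.4575,.3306,.0605)
```

```text
[ 520    0   84  367 6833] [array([0.4904, 0.3996]), array([0.186, 0.004]), np.float64(0.0022)]
[ 407   53   49  144 4759] [array([0.4579, 0.3313]), array([0.0644, 0.017 ]), np.float64(1.3819)]
[  82  185   55  128 4459] [array([0.5206, 0.1778]), array([0.0637, 0.017 ]), np.float64(1.349)]
[ 189  195   44  127 3605] [array([0.5246, 0.2279]), array([0.0636, 0.0171]), np.float64(2.2918)]
[ 298  195   34  126 3430] [array([0.5234, 0.2788]), array([0.064 , 0.0161]), np.float64(1.4573)]
[507 408  15  25 187] [array([0.622 , 0.3992]), array([0.0104, 0.0019]), np.float64(0.346)]
[0.5256 0.2771 0.1217] ang 3.1702 [-1.430e-02  9.997e-01  1.820e-02  9.000e-04] j [0.47  0.489 0.037 1.101 0.032 0.441] F [-0.29 -0.24 -0.68]
tool cm [6.67 5.32 6.3 ]
```

>>> {"fn": "arm_command", "kwargs": {
  "translation": [
    [3.2,2.7,0],
    [6.5,5.4,0.2],
    [6.5,5.4,2.4],
    [6.5,5.4,4.4],
    [6.5,5.4,6.15]
  ],
  "turn": [0,0,0,0,0],
  "hand": [0.6,0.6,0.6,0.6,0.6]
}}

```text
clock: 17.07
eef_pos: [0.4554, 0.3307, 0.058]
tool_rot: [-0.015, 1.0, 0.017, -0.002]
ft_force: [0.6, -0.9, -0.2]
grip_width: 0.034
```

>>> {"fn": "arm_command", "kwargs": {
  "translation": [
    [0,0,0],
    [0,0,0],
    [0,0,0],
    [0,0,0],
    [0,0,0]
  ],
  "turn": [0,0,0,0,0],
  "hand": [0.6,0.95,0.95,0.95,0.95]
}}

```text
clock: 17.48
eef_pos: [0.4575, 0.3306, 0.0607]
tool_rot: [-0.014, 1.0, 0.017, -0.001]
ft_force: [-0.1, -0.2, -0.5]
grip_width: 0.0144
```

>>> {"fn": "arm_command", "kwargs": {
  "translation": [
    [0,0,0.15],
    [0,0,0.3],
    [0,0,0.4],
    [0,0,0.5],
    [0,0,0.5]
  ],
  "turn": [0,0,0,0,0],
  "hand": [0.95,0.95,0.95,0.95,0.95]
}}

```text
clock: 17.9
eef_pos: [0.4577, 0.3308, 0.0566]
tool_rot: [-0.014, 1.0, 0.017, -0.0]
ft_force: [-0.7, -1.6, 8.7]
grip_width: 0.0148
```

>>> {"fn": "arm_command", "kwargs": {
  "translation": [
    [-0.4,0,0.1],
    [-0.8,0,0.1],
    [-1.2,0,0.1],
    [-1.7,0,0.1],
    [-2.2,0,0.1]
  ],
  "turn": [0,0,0,0,0],
  "hand": [0.95,0.95,0.95,0.95,0.95]
}}

```text
clock: 18.32
eef_pos: [0.4793, 0.3324, 0.056]
tool_rot: [-0.015, 1.0, 0.018, -0.001]
ft_force: [-4.1, 1.3, 9.3]
grip_width: 0.0145
```

>>> {"fn": "arm_command", "kwargs": {
  "translation": [
    [-0.4,0,0],
    [-0.8,0,0],
    [-1.2,0,0],
    [-1.7,0,0],
    [-2.2,0,0]
  ],
  "turn": [0,0,0,0,0],
  "hand": [0.95,0.95,0.95,0.95,0.95]
}}

```text
clock: 18.73
eef_pos: [0.5012, 0.333, 0.056]
tool_rot: [-0.015, 1.0, 0.018, -0.001]
ft_force: [-3.3, 0.5, 10.1]
grip_width: 0.0144
```

>>> {"fn": "arm_command", "kwargs": {
  "translation": [
    [-0.4,0,0],
    [-0.8,0,0],
    [-1.2,0,0],
    [-1.6,0,0],
    [-2.0,0,0]
  ],
  "turn": [0,0,0,0,0],
  "hand": [0.95,0.95,0.95,0.95,0.95]
}}

```text
clock: 19.15
eef_pos: [0.5213, 0.3336, 0.0561]
tool_rot: [-0.015, 1.0, 0.018, -0.001]
ft_force: [-2.8, -0.8, 9.1]
grip_width: 0.0146
```

Lane 1 drags at about 0.3, against about 0.8 for the others, so lane 1 holds the glazed shoe. I'm easing off the press and holding so that step 2 registers, then lifting and carrying it to the tray.

>>> {"fn": "arm_command", "kwargs": {
  "translation": [
    [0,0,-0.3],
    [0,0,-0.5],
    [0,0,-0.5],
    [0,0,-0.5],
    [0,0,-0.5]
  ],
  "turn": [0,0,0,0,0],
  "hand": [0.95,0.95,0.95,0.95,0.95]
}}

```text
clock: 19.57
eef_pos: [0.5215, 0.3327, 0.0594]
tool_rot: [-0.014, 1.0, 0.017, -0.001]
ft_force: [1.1, 0.8, 3.8]
grip_width: 0.0146
```

>>> {"fn": "arm_command", "kwargs": {
  "translation": [
    [0,0,-2],
    [0,0,-5],
    [0,0,-8],
    [0,0,-11],
    [0,0,-14]
  ],
  "turn": [0,0,0,0,0],
  "hand": [0.95,0.95,0.95,0.95,0.95]
}}

```text
clock: 19.98
eef_pos: [0.5206, 0.327, 0.1989]
tool_rot: [-0.014, 1.0, 0.016, -0.003]
ft_force: [0.3, 0.8, -1.5]
grip_width: 0.0146
```

>>> {"fn": "arm_command", "kwargs": {
  "translation": [
    [1,-2.3,0],
    [2,-4.5,0],
    [3,-6.8,-0.2],
    [4,-9,-0.4],
    [5,-11.2,-0.4]
  ],
  "turn": [0,0,0,0,0],
  "hand": [0.95,0.95,0.95,0.95,0.95]
}}

```text
clock: 20.4
eef_pos: [0.4736, 0.213, 0.1984]
tool_rot: [-0.015, 1.0, 0.017, -0.002]
ft_force: [0.5, -0.1, -1.0]
grip_width: 0.0147
```

>>> {"fn": "arm_command", "kwargs": {
  "translation": [
    [1,-2.3,0],
    [2,-4.5,0],
    [3,-6.8,-0.2],
    [4,-9,-0.4],
    [5,-11.2,-0.4]
  ],
  "turn": [0,0,0,0,0],
  "hand": [0.95,0.95,0.95,0.95,0.95]
}}

```text
clock: 20.82
eef_pos: [0.4268, 0.0995, 0.1988]
tool_rot: [-0.015, 1.0, 0.017, -0.002]
ft_force: [0.1, -0.6, -0.7]
grip_width: 0.0144
```

Run:
```python
from h import *
wpts();pose();go(.438,-.0975,.2)
```

```text
[ 153   29  118  124 1943] [array([0.3386, 0.0355]), array([0.0676, 0.0729]), np.float64(73.901)]
[398 311  26  39 888] [array([0.502 , 0.1764]), array([0.027 , 0.0161]), np.float64(1.3305)]
[462 315  28  41 822] [array([0.5062, 0.2267]), array([0.0291, 0.0165]), np.float64(0.8909)]
[ 520  315   36   72 1526] [array([0.5203, 0.2782]), array([0.0579, 0.0175]), np.float64(2.2785)]
[  0 339  16  60 500] [array([ 0.5395, -0.1277]), array([0.0428, 0.0099]), np.float64(0.9566)]
[0.4244 0.0962 0.1983] ang 3.1677 [-0.013   0.9998  0.0151 -0.0038] j [ 0.202  0.143 -0.243  1.187  0.031  0.176] F [-4.21 -3.38 -1.33]
tool cm [ -0.86 -19.39  -0.77]
```

>>> {"fn": "arm_command", "kwargs": {
  "translation": [
    [-0.1,-2.3,0],
    [-0.2,-4.6,-0.1],
    [-0.3,-6.4,-0.2],
    [-0.4,-8,-0.3],
    [-0.4,-9.7,-0.4]
  ],
  "turn": [0,0,0,0,0],
  "hand": [0.95,0.95,0.95,0.95,0.95]
}}

```text
clock: 21.28
eef_pos: [0.4343, 0.003, 0.1993]
tool_rot: [-0.014, 1.0, 0.017, -0.002]
ft_force: [0.8, 0.2, -0.5]
grip_width: 0.0145
```

>>> {"fn": "arm_command", "kwargs": {
  "translation": [
    [-0.1,-2.3,0],
    [-0.2,-4.6,-0.1],
    [-0.3,-6.8,-0.2],
    [-0.4,-9.7,-0.4],
    [-0.4,-9.7,-0.4]
  ],
  "turn": [-0.06,-0.12,-0.18,-0.24,-0.26],
  "hand": [0.95,0.95,0.95,0.95,0.95]
}}

```text
clock: 21.7
eef_pos: [0.4416, -0.0968, 0.2001]
tool_rot: [-0.143, 0.99, 0.016, 0.0]
ft_force: [-0.9, 0.6, -0.5]
grip_width: 0.0143
```

Run:
```python
from h import *
im,d,P,i=wpts(.018,.03);pose();go(.438,-.0975,.026);cv2.imwrite("pics/w4.png",im[:,:,::-1])
```

```text
[195   4  61  49 277] [array([ 0.3334, -0.1835]), array([0.0143, 0.0501]), np.float64(51.8862)]
[471  92  37  90 412] [array([0.3472, 0.0151]), array([0.0648, 0.0223]), np.float64(18.0497)]
[ 521   94   47   87 1068] [array([0.335 , 0.0586]), array([0.0624, 0.0273]), np.float64(11.5379)]
[ 239  131  138  155 2483] [array([ 0.4386, -0.0983]), array([0.1196, 0.1003]), np.float64(15.8972)]
[ 66 211  60  74 607] [array([ 0.5044, -0.2451]), array([0.0622, 0.0245]), np.float64(43.234)]
[181 271  57  31 247] [array([ 0.513 , -0.1553]), array([0.0483, 0.0118]), np.float64(79.1987)]
[ 541  272   99  118 1421] [array([0.4723, 0.1551]), array([0.0425, 0.1238]), np.float64(71.0466)]
[165 305  57  36 636] [array([ 0.5563, -0.165 ]), array([0.0499, 0.0187]), np.float64(75.6252)]
[  1 387  62  18 477] [array([ 0.6639, -0.2884]), array([0.0101, 0.0514]), np.float64(10.6644)]
[ 0.4413 -0.0949  0.1999] ang 3.4279 [-0.1427  0.9896  0.0173  0.    ] j [-0.233  0.181 -0.192  1.21   0.032 -0.519] F [ 0.17  1.12 -1.23]
tool cm [ 0.47 -0.75 17.38]
```

View pics/w4.png

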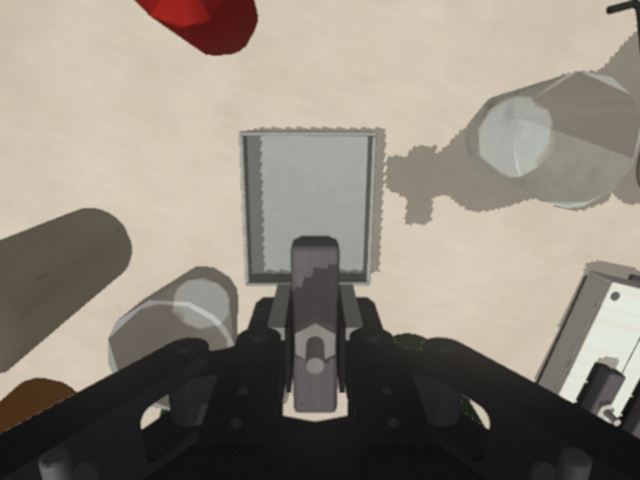

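The picture shows the shoe held above the tray (tray rows 130–285, cols 240–380), aligned with it. I'm lowering it.

>>> {"fn": "arm_command", "kwargs": {
  "translation": [
    [0.2,-0.4,3],
    [0.4,-0.7,6.5],
    [0.4,-0.7,10],
    [0.4,-0.7,13],
    [0.4,-0.7,15]
  ],
  "turn": [0,0,0,0,0],
  "hand": [0.95,0.95,0.95,0.95,0.95]
}}

```text
clock: 22.17
eef_pos: [0.4366, -0.0943, 0.0473]
tool_rot: [-0.144, 0.989, 0.018, -0.002]
ft_force: [-0.4, 1.0, -1.4]
grip_width: 0.0146
```

>>> {"fn": "arm_command", "kwargs": {
  "translation": [
    [0,0,0.8],
    [0,0,1.6],
    [0,0,2.2],
    [0,0,2.4],
    [0,0,2.4]
  ],
  "turn": [0,0,0,0,0],
  "hand": [0.95,0.95,0.95,0.95,0.95]
}}

```text
clock: 22.58
eef_pos: [0.4397, -0.0949, 0.0269]
tool_rot: [-0.144, 0.989, 0.017, 0.001]
ft_force: [-0.4, -0.1, -1.4]
grip_width: 0.0144
```

Lower 4 mm more, release, then lift.

>>> {"fn": "arm_command", "kwargs": {
  "translation": [
    [0,0,0.2],
    [0,0,0.4],
    [0,0,0.4],
    [0,0,0.4],
    [0,0,0.4]
  ],
  "turn": [0,0,0,0,0],
  "hand": [0.95,0.95,0.95,0.7,0.65]
}}

```text
clock: 23.0
eef_pos: [0.4395, -0.095, 0.0229]
tool_rot: [-0.144, 0.989, 0.017, 0.001]
ft_force: [-0.0, 0.4, 0.6]
grip_width: 0.0299
```

>>> {"fn": "arm_command", "kwargs": {
  "translation": [
    [0,0,0],
    [0,0,-2],
    [0,0,-5],
    [0,0,-9],
    [0,0,-13]
  ],
  "turn": [0,0,0,0,0],
  "hand": [0.65,0.65,0.65,0.65,0.65]
}}

```text
clock: 23.42
eef_pos: [0.4385, -0.0991, 0.1534]
tool_rot: [-0.144, 0.989, 0.018, -0.0]
ft_force: [0.4, -0.1, -0.4]
grip_width: 0.0298
```

>>> {"fn": "arm_command", "kwargs": {
  "translation": [
    [1,0,-3],
    [2,0,-6],
    [3,0,-6],
    [4,0,-6],
    [4,0,-6]
  ],
  "turn": [0,0,0,0,0],
  "hand": [0.65,0.65,0.65,0.65,0.65]
}}

```text
clock: 23.83
eef_pos: [0.3994, -0.1129, 0.2117]
tool_rot: [-0.143, 0.99, 0.017, -0.0]
ft_force: [-1.0, 0.3, 0.4]
grip_width: 0.0298
```

Run:
```python
from h import *
pose();a,_=camera("top");b,_=camera("side")
cv2.imwrite("pics/fin.png",np.hstack([cv2.resize(a[80:360,170:520],(400,320)),cv2.resize(b[140:420,130:480],(400,320))])[:,:,::-1])
for n,z in(("lane_1",.042),("grease_tin",0),("oil_bottle",0),("brake_caliper",0),("tape_roll",0)):
    print(n,[(round(r["conf"],2),np.round(pix2world("side",r["location"],z),3).tolist()) for r in spot_point("side",n)[:5]])
d=_
```

```text
[ 0.3994 -0.1129  0.2117] ang 3.4294 [-1.434e-01  9.895e-01  1.740e-02 -1.000e-04] j [-0.297  0.104 -0.252  1.23   0.031 -0.585] F [-0.97  0.33  0.41]
lane_1 [(0.95, [0.47, 0.234, 0.042]), (0.71, [0.47, 0.178, 0.042]), (0.61, [0.462, 0.284, 0.042]), (0.55, [0.458, 0.328, 0.042])]
grease_tin [(0.98, [0.706, 0.271, 0.0])]
oil_bottle [(0.59, [0.721, 0.149, -0.0])]
brake_caliper [(0.87, [0.33, 0.184, 0.0])]
tape_roll [(0.58, [0.659, 0.09, -0.0])]
```

View pics/fin.png

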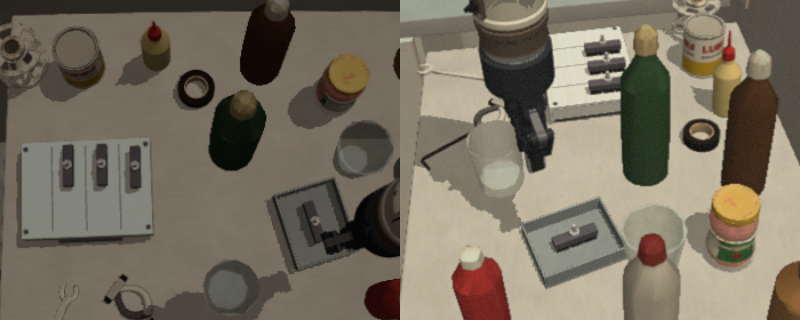

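The shoe lies in the tray, upright (side view at 575, 235), and the other three stand at the far end. The bystanders haven't moved. I'm handing in.

```bash
python3 -c "
from workcell import *
print(job_done(), get_obs()['clock'])"
```

```text
the job is handed in; nothing more can be done
the job is handed in; nothing more can be done
```

The glazed shoe was in lane 1. It now lies in the scrap tray, and the other three stand upright at the far end of their lanes. I handed the job in at about 24 s of the 72 s allowed; the hand-in reports no verdict.

**Drag test:** I pressed each shoe with about 9–12 N, a few millimetres of plate travel and well short of the stop. I then drew each one about 60 mm along its lane.

| Lane | Drag / press force |
|---|---|
| 4 | about 0.8 |
| 3 | about 0.8 |
| 2 | about 0.83 |
| 1 | about 0.3 to 0.4 |

**Last checks:**
- **Final pictures:** The top and side views show the shoe inside the tray, the three others upright, and the arm clear of everything.
- **Shoe positions:** The wrist camera, after each shoe was set down, put the three about 30 mm beyond the tester's middle.
- **Bystanders:** They match their starting positions to within about 10 mm, which is the spread of the detections.
- **One disagreement:** In the last side picture the lane detector still reported near-end spots, one of them in the empty lane 1. Those are the fixed lane points, not the shoes.

**Things that went wrong:** Early on the last joint hit its limit, so I switched to the half-turned grasp. That left the tool rolled about 2° for the rest of the run, with no visible effect.

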